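# Put the jig hardware away in the lidded bench box

## Robot

A 6-joint arm with a two-finger parallel gripper is mounted at the origin on the work surface. World frame = base frame: x ahead of the robot, y to its left, z up, the work surface at z = 0. Lengths are in m, angles in degrees, forces in N, time in s.
With the tool pointing down it reaches from about 0.4 to 0.825 m from the base axis. Payload 7 kg.
Tool frame: the origin (TCP) lies midway between the tips of the shut fingers; the grasp point (between the pads) lies 19 mm behind it (r.grip_depth is the distance from the TCP to the grasp point, in m); z points along the fingers, y is the line along which they close (so a half turn about z gives the same grasp; the last joint's range is limited). The gripper opens to 88 mm and grips with 3 to 60 N. Pads are 19 mm wide; open, the fingers measure 130 mm over their backs; the gripper's body (78 mm by 193 mm) begins 47 mm behind the grasp point.
Start: joints at [-53.623, 20.546, 0.682, 0, -70.136, -16.507], TCP at [0.229, -0.635, 0.227] pointing down, gripper open.
Joint ranges: [-176.03, 176.03], [-82.01, 121.73], [-58.28, 71.71], [-173.87, 95.51], [-174.79, -0.11], [-173.66, 173.66]. Speed limits (degrees/s): [136.94, 136.94, 172.46, 180, 180, 180].

## Interface

Orientations are given as [roll, pitch, yaw] about the fixed x, y, z axes, in that order (R = Rz(yaw) Ry(pitch) Rx(roll)).
In Python, from plant import r, capture, close_job, search_frame, outline_of gives the robot as it stands.
- The arm moves only by the shell command python3 -m creep 'ROWS' [FORCE]. ROWS is JSON, a list of rows, each a list of 7 numbers: the finger opening in mm, from 0 to 87.6, then the shift along the world's x, y, z in units of 25 mm (1.0 is 25 mm), then the turn, a rotation vector about the world's x, y, z in degrees. In form: [[hand, x, y, z, ax, ay, az], ...]. A call has 1 to 8 rows; each row shifts and turns the commanded pose from where the row before left it; what a row does not reach is not made up. A row lasts 1/12 s, in which the tool goes at most 41.7 mm and 7.16 degrees, less where a joint would pass 70% of its speed; a pose out of reach is approached as far as the arm can. A call is refused whole if a number of a shift passes 1 or a number of a turn 7.16, either way. A call with a gripper value outside its range is refused whole. The fingers move at their own pace and stop on an object; FORCE is the grip in N (left out, the last holds). Time passes only in rows, so rows that do not move let the fingers close. It gives the time, the measured TCP pose, the force, the opening and the grip force at its end, in the units of the state.
- r.get_state(): the state, without advancing time (a new reading comes with each control period).
- capture(name): name is "side" or "top" or "wrist"; returns a dict with "frame" (384x512x3 uint8, red, green, blue), "K" (3x3 intrinsics, pixels), "origin" and "rotation" of the camera in the world. Camera axes: x right, y down, z forward; pixel columns grow to the right and rows downward; lengths in m; the calibration is good to about 2 mm. A picture is of the moment at which its call begins. There is no depth.
- close_job(): hands the job in; it is judged then, once.
Trained networks look in a picture, given as the dict that the camera call returned (one of the last four; its "shot" number tells which), for a name from the list of things; names that differ only in an ending like _2 or _b are one class to them, and where a whole thing is asked for, a point or a joint stands for the part that bears it (a point fixed in the world has none). Each returns a list of dicts, best first, with "conf" (0 to 1); they miss things now and then, are a little off and sometimes report something else, mostly with a low value. They report only what shows in the picture. A call takes as long as a camera call.
- search_frame(picture, target): "bbox" ([left, top, right, bottom] in pixels, round what is visible of it).
- outline_of(picture, target): "region" (384x512 bool, what is visible of it) and "bbox" ([left, top, right, bottom] in pixels, round what is visible of it).
The state is a dict: "time_s": time; "joints": joint angles; "qd": joint speeds; "joint_torque": joint torques, N m; "tcp_pos": TCP position; "eef_rot": TCP orientation; "contact_force": force on the tool from outside, world axes, zero at the start; "moment": the same for the moment, N m; "gripper_width": finger opening in m; "gripper_force": force on a finger pad.
Only numpy, scipy, OpenCV 4.12 (cv2) and the standard library are available. Lean on these libraries where they do the work, as an engineer would, in place of code of your own. Each camera call takes 0.05 s, during which the arm holds its last target. There are 200 camera calls.

## Task

Lift the clear lid of the plywood hardware box on the bench fully open, then drop both black star knobs into the compartment on the hinge side and the metal bench dog into the compartment on the lid-knob side. Then close the lid completely, and leave the other things on the bench where they are.

Things in the scene. Friction and masses are not known exactly. Their poses are not given: they have to be found in the camera images.
- box: Open plywood box fixed to the bench, 220 (x) x 200 (y) x 80 mm high, walls and floor 6 mm. A full-height 6 mm cross wall at its x = 0 makes two equal compartments, 101 x 188 mm inside: far (hinge side) at +x, near (lid-knob side) at -x. Origin: centre of the underside; z up; x points away from the robot (turned by the box's yaw), from the near wall to the hinge wall.
- far_floor (a point): Centre of the inner floor of the far (hinge-side) compartment, 6 mm above the bench; axes as the box.
- near_floor (a point): Centre of the inner floor of the near compartment, 6 mm above the bench; axes as the box.
- lid (a joint): Hinge of the clear 6 mm acrylic lid (covers the whole 220 x 200 mm box), in rad: 0 = shut flat on the rim, 1.15 = fully open against its stop. Even fully open it still leans over the far compartment. The hinge is stiff: the lid stays at any angle where it is left.
- lid_handle (a point): Grip point of the small dark wooden knob on the lid: in the head of the knob, 35 mm above the lid's top face, 190 mm from the hinge axis, 30 mm from the lid's free edge, midway along y. The head is 28 mm in diameter and spans 22 to 43 mm above the lid, on a thin stem; it turns with the lid.
- lid_hinge (a point): Point on the lid's hinge axis, at the middle of the box's far rim; the axis runs along the box's y.
- knob1: Loose black plastic star knob: five-lobed head 44 mm across and 14 mm thick standing on the bench, with a round neck on top, 21 mm diameter, total height 40 mm; 50 g. Origin: centre of the underside of the head; z up through the neck.
- knob2: Second star knob, the same as the first.
- dog: Loose aluminium bench dog standing head-down: head 28 mm diameter, 14 mm thick at the bottom, round shank 19 mm diameter above it, total height 56 mm; 90 g. Origin: centre of the underside of the head; z up along the shank.
- tub: Bystander: clear plastic bowl, 100 mm across, 50 mm high. Origin: centre of the underside.
- bitcase: Bystander: black case with red latches, 100 (x) x 150 (y) x 38 mm. Origin: centre of the underside.
- float: Bystander: orange sanding float, 200 (x) x 100 (y) mm, 87 mm high with its black handle along x. Origin: centre of the underside.

How it is judged:
By the outcome, as a careful person would: the job done as asked, in the order asked, and still so for the second after the job is handed in, with the robot touching nothing.
It also fails if it takes over 72 s, if anything falls off the work surface, if the arm or the gripper's body presses on something with over 40 N, if the wrist force passes 120 N, or if a joint passes its speed limit or range.

## Working session

There is one attempt and no reset: what is moved stays moved. The work goes in short steps, Python scripts to look and compute and a shell command to move; the robot and the scene stay as the last step left them, time stands still between calls to the robot, and variables do not carry over. Pictures are saved under pics/ and viewed, at most 10 in all, crops included, and the job is handed in when it is done.

```bash
ls; mkdir -p pics; cat > h.py <<'E'
import numpy as np, cv2
from plant import r, capture, close_job, search_frame, outline_of
def ray(c,u,v):
    K=np.array(c["K"]);d=np.array(c["rotation"])@np.linalg.solve(K,[u,v,1.0]);return np.array(c["origin"]),d
def atz(c,u,v,z):
    o,d=ray(c,u,v);return o+d*(z-o[2])/d[2]
def proj(c,p):
    q=np.array(c["K"])@(np.array(c["rotation"]).T@(np.array(p)-np.array(c["origin"])));return q[:2]/q[2]
def save(c,n): cv2.imwrite("pics/"+n,c["frame"][:,:,::-1])
E
python3 - <<'E'
from h import *
for n in ("top","side"):
    c=capture(n);save(c,n+"0.png")
    print(n,np.round(c["origin"],3).tolist(),np.round(c["rotation"],3).tolist(),c["K"])
    for t in ("box","lid_handle","knob1","dog","tub","bitcase","float"):
        print(t,[(round(d["conf"],2),np.round(d["bbox"]).tolist()) for d in search_frame(c,t)][:3])
s=r.get_state();print(s)
E
```

```text
pics
top [0.418, -0.14, 1.117] [-171.298, -0.215, -89.589] [[401.02135713   0.         260.19976384]
 [  0.         401.02135713 193.51038974]
 [  0.           0.           1.        ]]
box [(0.75, [115.0, 152.0, 205.0, 246.0]), (0.67, [226.0, 209.0, 239.0, 220.0])]
lid_handle [(0.9, [111.0, 153.0, 198.0, 243.0])]
knob1 [(0.61, [261.0, 209.0, 280.0, 223.0]), (0.47, [308.0, 214.0, 321.0, 230.0]), (0.28, [113.0, 151.0, 194.0, 243.0])]
dog []
tub [(0.81, [214.0, 124.0, 253.0, 160.0])]
bitcase [(0.62, [260.0, 118.0, 315.0, 163.0])]
float [(0.82, [361.0, 192.0, 394.0, 267.0]), (0.64, [113.0, 154.0, 198.0, 243.0])]
side [0.445, -0.804, 0.582] [-126.354, 1.0, -11.822] [[356.28310155   0.         254.16900215]
 [  0.         356.28310155 188.73752382]
 [  0.           0.           1.        ]]
box [(0.8, [190.0, 114.0, 278.0, 186.0]), (0.61, [189.0, 303.0, 311.0, 384.0])]
lid_handle [(0.69, [194.0, 116.0, 276.0, 149.0])]
knob1 [(0.69, [230.0, 251.0, 250.0, 273.0]), (0.69, [228.0, 212.0, 248.0, 232.0])]
dog [(0.76, [227.0, 183.0, 239.0, 204.0])]
tub [(0.96, [290.0, 162.0, 328.0, 196.0])]
bitcase [(0.9, [303.0, 192.0, 360.0, 247.0])]
float [(0.34, [194.0, 115.0, 280.0, 186.0])]
{'time_s': 0.8, 'joints': array([-5.36225159e+01,  2.05431851e+01,  6.82206771e-01, -9.19434809e-04,
       -7.01351767e+01, -1.65076343e+01]), 'qd': array([ 0.00529047,  0.04010977, -0.02650054, -0.01834486, -0.11107441,
       -0.01090412]), 'joint_torque': array([ 1.69754025e-03, -5.82280540e+01,  2.93281603e+01,  7.00195178e+00,
        1.25033129e-02, -2.69326722e-05]), 'tcp_pos': array([ 0.22941271, -0.63479858,  0.2265961 ]), 'eef_rot': array([-1.79996559e+02,  1.92163089e-03, -1.60130463e+02]), 'contact_force': array([-0.52738738, -0.33198494,  0.1948546 ]), 'moment': array([ 0.00419758, -0.01870908,  0.01149954]), 'gripper_force': 0.0, 'gripper_width': 0.08744949997467735}
```

```bash
python3 - <<'E'
s=open('h.py').read()
s=s.replace('def ray','from scipy.spatial.transform import Rotation as Ro\ndef RM(c): return Ro.from_euler("xyz",c["rotation"],degrees=True).as_matrix()\ndef ray').replace('np.array(c["rotation"])','RM(c)')
open('h.py','w').write(s)
E
python3 - <<'E'
from h import *
c=capture("top");d=capture("side")
for n,C in(("top",c),("side",d)):
    save(C,n+"1.png")
t=c["frame"][110:290,90:420];cv2.imwrite("pics/topc.png",cv2.resize(t,None,fx=2.4,fy=2.4,interpolation=3)[:,:,::-1])
t=d["frame"][90:300,170:380];cv2.imwrite("pics/sidec.png",cv2.resize(t,None,fx=2.8,fy=2.8,interpolation=3)[:,:,::-1])
for nm,uv,z in (("k",(270.5,216),.02),("k",(314.5,222),.02),("dog",(232.5,214.5),.03),("boxc",(155,198),.08)): print(nm,atz(c,*uv,z).round(3))
for nm,uv,z in (("k",(240,262),.02),("k",(238,222),.02),("dog",(233,193.5),.028)): print(nm,atz(d,*uv,z).round(3))
E
```

```text
k [ 0.524 -0.172  0.02 ]
k [ 0.508 -0.293  0.02 ]
dog [ 0.526 -0.068  0.03 ]
boxc [0.563 0.131 0.08 ]
k [ 0.511 -0.3    0.02 ]
k [ 0.528 -0.176  0.02 ]
dog [ 0.533 -0.073  0.028]
```

View pics/topc.png

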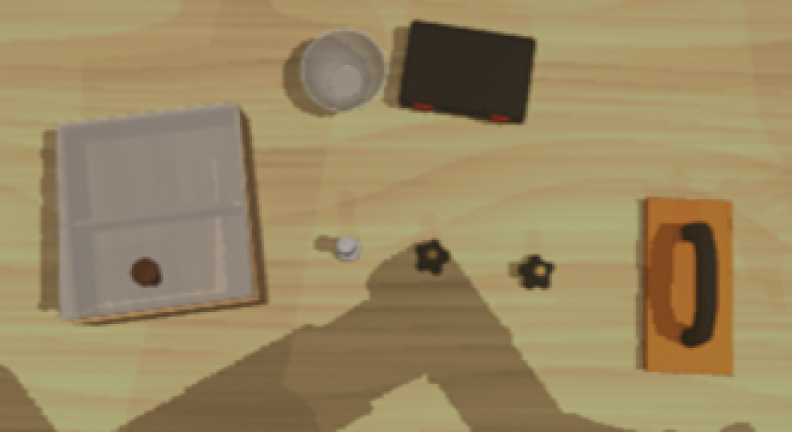

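View pics/sidec.png

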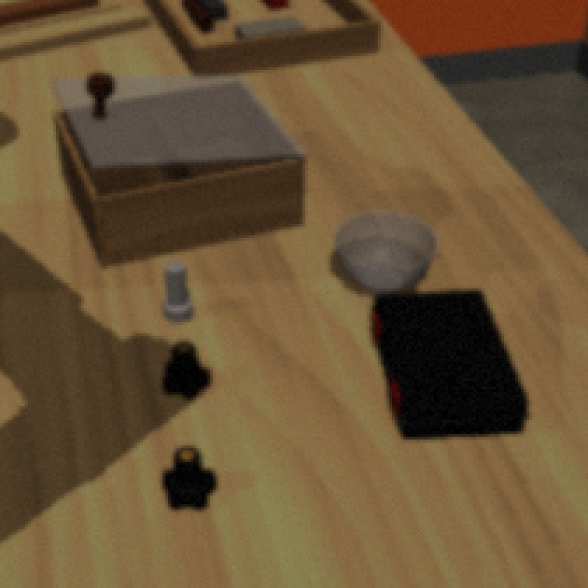

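```bash
cat > fit.py <<'E'
from h import *
from scipy.optimize import least_squares
def boxR(p): return Ro.from_euler("z",p[2]).as_matrix()
def lidpt(p,s,y,h):  # s from hinge, h above lid underside
    t=p[3]; loc=np.array([.11-s*np.cos(t)-h*np.sin(t)*-1*-1*-1, y, .08+s*np.sin(t)+h*np.cos(t)])
    return np.array([p[0],p[1],0])+boxR(p)@loc
def wb(p,l): return np.array([p[0],p[1],0])+boxR(p)@np.array(l)
E
python3 - <<'E'
from fit import *
c=capture("top");d=capture("side")
T=lambda u,v:(u/2.4+90,v/2.4+110)
S=lambda u,v:(u/2.8+170,v/2.8+90)
obs=[(c,T(57,125),lambda p:lidpt(p,0,.1,.006)),(c,T(238,103),lambda p:lidpt(p,0,-.1,.006)),(c,T(66,320),lambda p:lidpt(p,.22,.1,.006)),
(d,S(301,155),lambda p:lidpt(p,0,-.1,.006)),(d,S(95,166),lambda p:lidpt(p,.22,-.1,.0)),(d,S(52,80),lambda p:lidpt(p,.22,.1,.006)),(d,S(240,78),lambda p:lidpt(p,0,.1,.006)),
(d,S(105,264),lambda p:wb(p,[-.11,-.1,0])),(d,S(303,222),lambda p:wb(p,[.11,-.1,0])),
(c,T(146,272),lambda p:lidpt(p,.19,0,.039)),(d,S(99,84),lambda p:lidpt(p,.19,0,.038))]
f=lambda p:np.concatenate([proj(C,g(p))-uv for C,uv,g in obs])
q=least_squares(f,[.56,.13,.1,.1],loss="soft_l1");print(q.x.round(4),np.degrees(q.x[2:]));print(f(q.x).reshape(-1,2).round(1))
print(lidpt(q.x,.19,0,.041).round(4))
print("knobtops",atz(c,270,215.8,.04).round(4),atz(c,315,222.3,.04).round(4),"dog",atz(c,234.6,212,.056).round(4))
for nm,z in(("knob1",0),("dog",0)):
  for C in (c,d):
    for o in outline_of(C,nm)[:3]:
        m=np.argwhere(o["region"]);ce=m.mean(0)[::-1];print(nm,o["conf"],ce.round(1),atz(C,*ce,.012 if nm=="knob1" else .026).round(4))
E
```

```text
[0.5627 0.1285 0.1449 0.1648] [8.30466753 9.44285042]
[[-0.3 -0.6]
 [-0.1 -1.6]
 [-2.   0.1]
 [ 2.  -0.5]
 [-1.3  0.8]
 [-1.3 -1.3]
 [-0.8 -1.3]
 [-1.6  2.2]
 [ 0.2  1.1]
 [ 0.8 -0.5]
 [ 0.3  0.7]]
[0.4928 0.1182 0.1516]
knobtops [ 0.5223 -0.17    0.04  ] [ 0.5057 -0.2911  0.04  ] dog [ 0.5301 -0.0755  0.056 ]
knob1 0.7 [313.  223.4] [ 0.5049 -0.2895  0.012 ]
knob1 0.71 [235.8 222.2] [ 0.5235 -0.1661  0.012 ]
knob1 0.56 [236.9 261.2] [ 0.5055 -0.2887  0.012 ]
dog 0.43 [233.2 194.2] [ 0.5329 -0.0733  0.026 ]
```

```bash
python3 -m creep '[[87,0.5,1,0,0,0,-5.8],[87,0.5,1,0,0,0,-5.8],[87,0.5,1,0,0,0,0],[87,0.5,1,0,0,0,0],[87,0.5,1,0,0,0,0],[87,0.5,1,0,0,0,0],[87,0.5,1,0,0,0,0],[87,0.5,1,0,0,0,0]]' 20
python3 -m creep '[[87,0.5,1,0,0,0,0],[87,0.5,1,0,0,0,0],[87,0.5,1,0,0,0,0],[87,0.5,1,0,0,0,0],[87,0.5,1,0,0,0,0],[87,0.5,1,0,0,0,0],[87,0.5,1,0,0,0,0],[87,0.5,1,0,0,0,0]]'
python3 -m creep '[[87,0.5,1,0,0,0,0],[87,0.5,1,0,0,0,0],[87,0.5,1,0,0,0,0],[87,0.5,1,0,0,0,0],[87,0.5,1,0,0,0,0],[87,0,1,0,0,0,0],[87,0,1,0,0,0,0],[87,0,1,0,0,0,0]]'
python3 - <<'E'
from h import *
c=capture("wrist");save(c,"w1.png");print(c["origin"],c["rotation"])
E
```

```text
time_s: 1.87
tcp_pos: [0.3298, -0.4336, 0.2268]
eef_rot: [-180.0, 0.0, -171.7]
contact_force: [0.3, -0.3, -0.7]
gripper_width: 0.0872
gripper_force: 0.0
time_s: 2.53
tcp_pos: [0.4298, -0.2335, 0.2269]
eef_rot: [-180.0, 0.0, -171.7]
contact_force: [1.0, -0.5, -0.2]
gripper_width: 0.087
gripper_force: 0.0
time_s: 3.2
tcp_pos: [0.4919, -0.0335, 0.2266]
eef_rot: [180.0, 0.0, -171.7]
contact_force: [0.8, 0.7, 0.1]
gripper_width: 0.0868
gripper_force: 0.0
[ 0.42271856 -0.04366797  0.3840343 ] [1.64663065e+02 6.13232114e-02 9.81600691e+01]
```

View pics/w1.png

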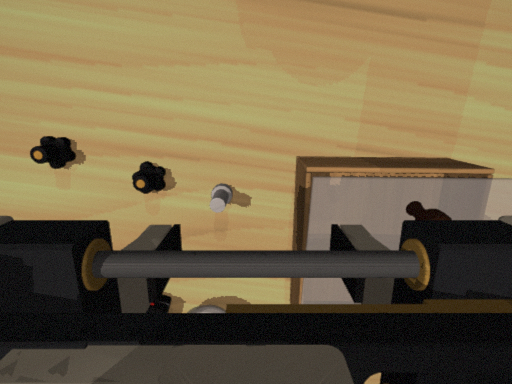

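The wrist picture shows both star knobs (tops at 39,154 and 141,184), the dog (top at about 218,205), the handle knob (415,208) and the box's near edge (297,157 to 490,170).

```bash
python3 - <<'E'
from h import *
c=capture("wrist")
print("k2",atz(c,39,155,.04).round(4),"k1",atz(c,142,184,.04).round(4),"dog",atz(c,217.5,205,.056).round(4),"handle",atz(c,414,208,.158).round(4))
print("box near-right rim corner",atz(c,297,157,.08).round(4),"near-left",atz(c,490,167,.08).round(4))
p=[.5627,.1285,.1449]
from fit import wb,lidpt
print(wb(p,[-.11,-.1,.08]),wb(p,[-.11,.1,.08]))
print("lid right edge", [proj(c,lidpt(p+[t],.22,-.1,0)).round(1) for t in (0,.1,.165)],proj(c,wb(p,[-.11,-.1,.08])))
E
```

```text
k2 [ 0.5066 -0.2867  0.04  ] k1 [ 0.5246 -0.1652  0.04  ] dog [ 0.5327 -0.0704  0.056 ] handle [0.4783 0.0971 0.158 ]
box near-right rim corner [0.4606 0.0081 0.08  ] near-left [0.4421 0.211  0.08  ]
[0.46829211 0.01366468 0.08      ] [0.43941341 0.21156875 0.08      ]
lid right edge [array([300.9, 165. ]), array([304.2, 169.9]), array([306.6, 174.8])] [300.91060797 164.96130844]
```

```bash
python3 -m creep '[[87,0,1,0,0,0,0],[87,0,1,0,0,0,0],[87,0,1,0,0,0,0],[87,0,1,0,0,0,0],[87,0,1,0,0,0,0],[87,0,1,0,0,0,0],[87,0,0,0,0,0,0]]'
python3 - <<'E'
from h import *
for n in ("top","side"):
    c=capture(n);print(n,[(round(d["conf"],2),np.round(d["bbox"]).tolist()) for d in search_frame(c,"lid_handle")][:3], proj(c,[.493,.118,.152]))
c=capture("wrist");save(c,"w2.png")
E
```

```text
time_s: 3.88
tcp_pos: [0.4924, 0.118, 0.2267]
eef_rot: [180.0, 0.0, -171.6]
contact_force: [-1.0, -0.2, -0.1]
gripper_width: 0.0865
gripper_force: 0.0
top [(0.74, [356.0, 192.0, 393.0, 267.0])] [151.51206878 222.54817539]
side [(0.63, [189.0, 114.0, 279.0, 148.0]), (0.35, [189.0, 114.0, 281.0, 186.0])] [205.78390843 119.57586473]
```

View pics/w2.png

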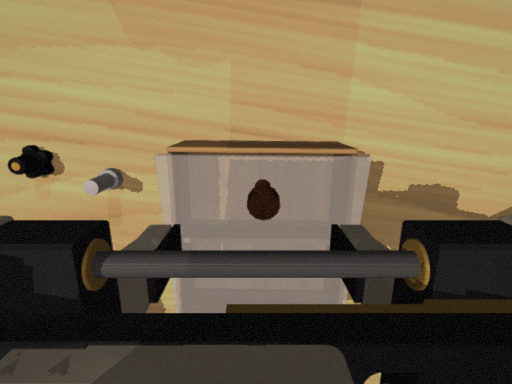

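The lid knob's head is at (264,202), the lid's free edge runs (157,153) to (368,156), so the tool is lined up with the box.

```bash
python3 - <<'E'
from fit import *
c=capture("wrist");p=[.5627,.1285,.1449,.1648]
print(proj(c,lidpt(p,.19,0,.045)),"meas 264,202");print(proj(c,lidpt(p,.22,-.1,.006)),proj(c,lidpt(p,.22,.1,.006)),"meas 157,153  368,156")
print(atz(c,264,202,.157))
print("rim",atz(c,168,147,.08),atz(c,362,151,.08), wb(p,[-.11,-.1,.08]),wb(p,[-.11,.1,.08]))
E
```

```text
[260.45821578 204.45776065] meas 264,202
[148.48483263 155.23313451] [371.53400373 154.55594998] meas 157,153  368,156
[0.49047104 0.12083797 0.157     ]
rim [0.46875655 0.01938001 0.08      ] [0.4444499  0.21874929 0.08      ] [0.46829211 0.01366468 0.08      ] [0.43941341 0.21156875 0.08      ]
```

```bash
python3 -m creep '[[87,0,0.1,-1,0,0,0],[87,0,0,-1,0,0,0],[87,0,0,-1,0,0,0],[87,0,0,-0.9,0,0,0],[20,0,0,0,0,0,0],[20,0,0,0,0,0,0],[20,0,0,0,0,0,0],[20,0,0,0,0,0,0]]' 20
python3 -m creep '[[20,0,0,0,0,0,0],[20,0,0,0,0,0,0],[20,0,0,0,0,0,0],[20,0,0,0,0,0,0]]' 20
python3 - <<'E'
import numpy as np
t0=.13;L=[.19,.041]
def P(t): return np.array([.11-.19*np.cos(t)+.041*np.sin(t), .08+.19*np.sin(t)+.041*np.cos(t)])
y=np.radians(8)
ts=np.linspace(t0,1.15,15)
for a,b in zip(ts,ts[1:]):
    d=(P(b)-P(a))/.025;print(np.round([d[0]*np.cos(y),d[0]*np.sin(y),d[1]],2))
E
```

```text
time_s: 4.85
tcp_pos: [0.493, 0.118, 0.1308]
eef_rot: [180.0, 0.1, -171.7]
contact_force: [-0.6, 0.1, -0.4]
gripper_width: 0.0657
gripper_force: 0.0
time_s: 5.18
tcp_pos: [0.492, 0.1178, 0.1295]
eef_rot: [180.0, 0.0, -171.7]
contact_force: [0.2, 0.1, -0.2]
gripper_width: 0.039
gripper_force: 0.0
[0.21 0.03 0.53]
[0.24 0.03 0.51]
[0.28 0.04 0.49]
[0.32 0.04 0.47]
[0.35 0.05 0.44]
[0.38 0.05 0.42]
[0.41 0.06 0.39]
[0.44 0.06 0.36]
[0.46 0.06 0.32]
[0.48 0.07 0.29]
[0.5  0.07 0.25]
[0.52 0.07 0.22]
[0.53 0.07 0.18]
[0.54 0.08 0.14]
```

```bash
python3 -m creep '[[20,0,0,0,0,0,0],[20,0,0,0,0,0,0],[20,0,0,0,0,0,0],[20,0,0,0,0,0,0],[20,0.21,0.03,0.53,0,0,0],[20,0.24,0.03,0.51,0,0,0],[20,0.28,0.04,0.49,0,0,0],[20,0,0,0,0,0,0]]' 20
```

```text
time_s: 5.85
tcp_pos: [0.5123, 0.1236, 0.1697]
eef_rot: [179.7, 0.3, -171.7]
contact_force: [-4.3, 13.2, 1.5]
gripper_width: 0.0267
gripper_force: 20.0
```

```bash
python3 -m creep '[[20,0.32,0.1,0.47,0,0,0],[20,0.35,0.09,0.44,0,0,0],[20,0.38,0.05,0.42,0,0,0],[20,0.41,0.06,0.39,0,0,0],[20,0,0,0,0,0,0]]' 20
python3 -m creep '[[20,0.44,0.06,0.36,0,0,0],[20,0.46,0.06,0.32,0,0,0],[20,0.48,0.07,0.29,0,0,0],[20,0.5,0.07,0.25,0,0,0],[20,0,0,0,0,0,0]]' 20
```

```text
time_s: 6.27
tcp_pos: [0.5489, 0.1288, 0.2113]
eef_rot: [180.0, 0.1, -171.7]
contact_force: [1.2, 3.2, -0.1]
gripper_width: 0.0266
gripper_force: 20.0
time_s: 6.68
tcp_pos: [0.5951, 0.135, 0.2403]
eef_rot: [180.0, -0.0, -171.7]
contact_force: [1.4, 3.3, -2.2]
gripper_width: 0.0269
gripper_force: 20.0
```

Nice. Finish the arc with a little overshoot against the stop.

```bash
python3 -m creep '[[20,0.52,0.07,0.22,0,0,0],[20,0.53,0.07,0.18,0,0,0],[20,0.54,0.08,0.14,0,0,0],[20,0,0,0,0,0,0]]' 20
python3 -m creep '[[20,0.4,0.05,0.1,0,0,0],[20,0,0,0,0,0,0]]' 20
python3 -m creep '[[20,0.25,0.04,0.05,0,0,0],[20,0,0,0,0,0,0]]' 20
python3 - <<'E'
from h import *
c=capture("side");cv2.imwrite("pics/s2.png",cv2.resize(c["frame"][40:220,150:350],None,fx=3,fy=3,interpolation=3)[:,:,::-1])
E
```

```text
time_s: 7.02
tcp_pos: [0.6327, 0.1402, 0.2526]
eef_rot: [-180.0, -0.3, -171.7]
contact_force: [-2.2, 2.1, -4.4]
gripper_width: 0.027
gripper_force: 20.0
time_s: 7.18
tcp_pos: [0.6372, 0.1407, 0.253]
eef_rot: [-180.0, -0.9, -171.8]
contact_force: [-19.2, 3.3, -1.8]
gripper_width: 0.0269
gripper_force: 20.0
time_s: 7.35
tcp_pos: [0.6417, 0.1413, 0.2534]
eef_rot: [-180.0, -1.1, -171.8]
contact_force: [-23.3, 3.4, -3.1]
gripper_width: 0.0266
gripper_force: 19.9
```

View pics/s2.png

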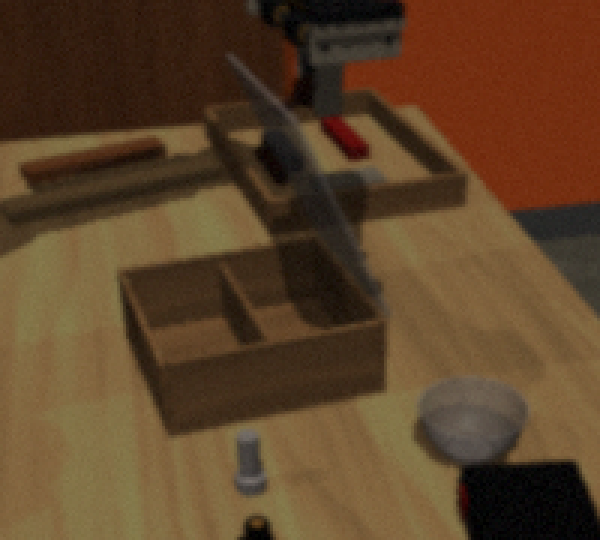

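```bash
python3 -m creep '[[20,-0.45,-0.06,0,0,0,0],[45,0,0,0,0,0,0],[45,0,0,0,0,0,0],[45,0,0,0,0,0,0],[45,0,0,0.5,0,0,0],[45,0,0,1,0,0,0],[45,0,0,1,0,0,0],[45,0,0,1,0,0,0]]' 20
python3 - <<'E'
from fit import *
c=capture("top");d=capture("side")
T=lambda u,v:(u/2.4+90,v/2.4+110)
S=lambda u,v:(u/3+150,v/3+40)
obs=[(d,S(163,363),[-.11,-.1,.08]),(d,S(172,433),[-.11,-.1,0]),(d,S(385,388),[.11,-.1,0]),(d,S(385,320),[.11,-.1,.08]),(d,S(119,271),[-.11,.1,.08]),(d,S(257,341),[0,-.1,.08])]
f=lambda p:np.concatenate([proj(C,wb(p,l))-uv for C,uv,l in obs])
q=least_squares(f,[.56,.13,.1],loss="soft_l1");print(q.x.round(4),np.degrees(q.x[2]));print(f(q.x).reshape(-1,2).round(1))
save(c,"t2.png");
cv2.imwrite("pics/t2.png",cv2.resize(c["frame"][130:270,90:350],None,fx=3,fy=3,interpolation=3)[:,:,::-1])
E
```

```text
time_s: 8.07
tcp_pos: [0.639, 0.1402, 0.3479]
eef_rot: [-180.0, 0.1, -171.7]
contact_force: [0.4, 0.1, 0.3]
gripper_width: 0.0449
gripper_force: 0.0
[0.5654 0.1334 0.1335] 7.651125868059957
[[-1.  -0.1]
 [-1.1  0.8]
 [ 0.4  0.4]
 [ 1.  -0.6]
 [-0.8 -1.3]
 [ 6.8 -0.4]]
```

View pics/t2.png

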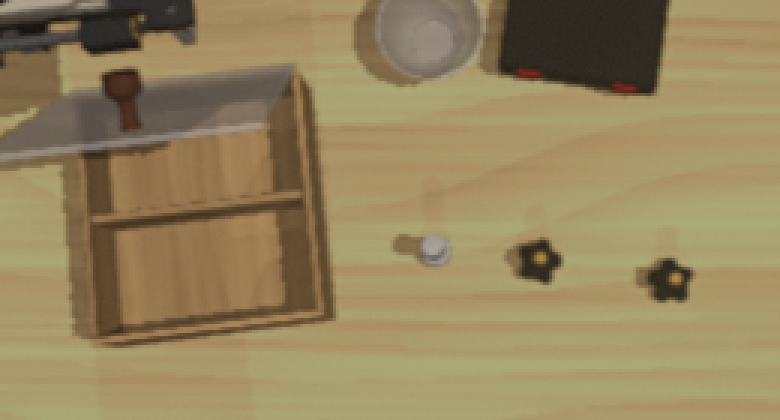

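Knob tops at (540,258) and (676,279), dog at (433,246) in the crop; lid is open, box empty. Now knob1.

```bash
python3 -m creep '[[50,-0.5,-1,0,0,0,0],[50,-0.5,-1,0,0,0,0],[50,-0.5,-1,0,0,0,0],[50,-0.5,-1,0,0,0,0],[50,-0.5,-1,0,0,0,0],[50,-0.5,-1,0,0,0,0],[50,-0.5,-1,0,0,0,0],[50,-0.5,-1,0,0,0,0]]' 20
python3 -m creep '[[50,-0.5,-1,-1,0,0,0],[50,0,-1,-1,0,0,0],[50,0,-1,-1,0,0,0],[50,0,-1,-1,0,0,0],[50,0,-0.3,-1,0,0,0],[50,0,0,-1,0,0,0],[50,0,0,-1,0,0,0],[50,0,0,-1,0,0,0]]'
python3 -m creep '[[50,0,0,-1,0,0,0],[50,0,0,-1,0,0,0],[50,0,0,0,0,0,0]]'
```

```text
time_s: 8.83
tcp_pos: [0.5382, -0.0609, 0.3466]
eef_rot: [-180.0, 0.1, -171.7]
contact_force: [0.1, 0.8, 0.5]
gripper_width: 0.0498
gripper_force: 0.0
time_s: 9.5
tcp_pos: [0.5266, -0.1679, 0.1453]
eef_rot: [-180.0, 0.1, -171.8]
contact_force: [0.8, -0.0, -0.2]
gripper_width: 0.0499
gripper_force: 0.0
time_s: 9.75
tcp_pos: [0.5236, -0.1671, 0.0917]
eef_rot: [179.9, -0.3, -171.8]
contact_force: [-0.4, 0.0, -0.2]
gripper_width: 0.05
gripper_force: 0.0
```

```bash
python3 -m creep '[[50,0,0,-1,0,0,0],[50,0,0,-1,0,0,0],[50,0,0,-0.85,0,0,0],[50,0,0,0,0,0,0]]' 20
python3 -m creep '[[10,0,0,0,0,0,0],[10,0,0,0,0,0,0],[10,0,0,0,0,0,0],[10,0,0,0,0,0,0],[10,0,0,0,0,0,0],[10,0,0,0,0,0,0],[10,0,0,0,0,0,0]]' 20
```

```text
time_s: 10.08
tcp_pos: [0.5246, -0.1671, 0.0223]
eef_rot: [180.0, -0.2, -171.8]
contact_force: [-0.3, -0.2, -0.3]
gripper_width: 0.0501
gripper_force: 0.0
time_s: 10.67
tcp_pos: [0.5267, -0.1671, 0.0255]
eef_rot: [-180.0, 0.1, -171.7]
contact_force: [-1.3, 1.6, 7.3]
gripper_width: 0.0204
gripper_force: 20.1
```

```bash
python3 -m creep '[[10,0,0,1,0,0,0],[10,0,0,1,0,0,0],[10,0,0,1,0,0,0],[10,-0.1,0.2,1,0,0,0],[10,-0.2,1,1,0,0,0],[10,-0.2,1,0.8,0,0,0],[10,-0.2,1,0,0,0,0],[10,-0.2,1,0,0,0,0]]' 20
python3 -m creep '[[10,-0.2,1,0,0.95,-7.04,0],[10,0,1,0,0.95,-7.04,0],[10,0,1,0,0.95,-7.04,0],[10,0,1,0,0.95,-7.04,0],[10,0,1,0,0,0,0],[10,0,1,0,0,0,0],[10,0,1,0,0,0,0],[10,0,1,0,0,0,0]]'
python3 -m creep '[[10,0,1,0,0,0,0],[10,0,0,0,0,0,0]]'
```

```text
time_s: 11.33
tcp_pos: [0.5038, -0.061, 0.1712]
eef_rot: [180.0, 0.2, -171.8]
contact_force: [0.1, 1.1, -0.9]
gripper_width: 0.0202
gripper_force: 20.0
time_s: 12.0
tcp_pos: [0.5048, 0.109, 0.1731]
eef_rot: [-178.5, 23.6, -172.1]
contact_force: [0.4, 0.6, -0.4]
gripper_width: 0.0203
gripper_force: 20.0
time_s: 12.17
tcp_pos: [0.506, 0.1368, 0.1736]
eef_rot: [-178.5, 23.6, -171.9]
contact_force: [1.3, -0.2, 0.1]
gripper_width: 0.0203
gripper_force: 20.0
```

```bash
python3 -m creep '[[10,0,0.95,0,0.67,-5,0],[10,0.9,0.17,-0.4,0,0,0],[10,1,0.17,-0.7,0,0,0],[10,1,0.17,-0.9,0,0,0],[10,0.9,0.15,-0.9,0,0,0],[10,0,0,-0.6,0,0,0],[10,0,0,0,0,0,0],[10,0,0,0,0,0,0]]' 20
python3 - <<'E'
from h import *
c=capture("side");cv2.imwrite("pics/s3.png",cv2.resize(c["frame"][40:200,150:350],None,fx=3,fy=3,interpolation=3)[:,:,::-1])
E
```

```text
time_s: 12.83
tcp_pos: [0.6096, 0.1623, 0.112]
eef_rot: [-178.4, 24.3, -172.0]
contact_force: [0.5, -0.5, -0.3]
gripper_width: 0.0202
gripper_force: 20.0
```

View pics/s3.png

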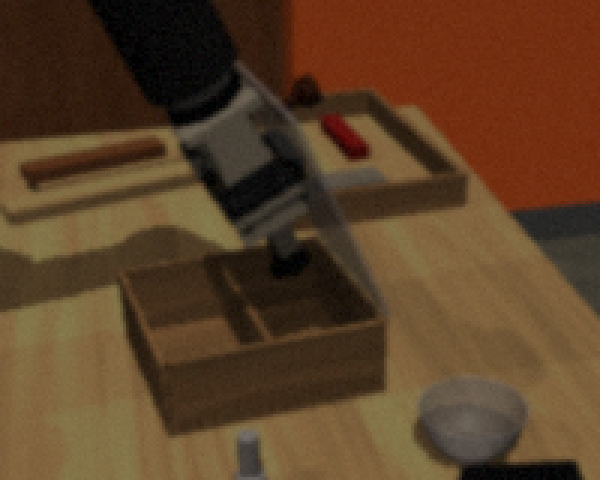

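```bash
python3 -m creep '[[10,-0.4,0.2,0,0,0,0],[10,0,0,-0.7,0,0,0],[10,0,0,-0.3,0,0,0],[10,0,0,0,0,0,0]]' 20
python3 -c "
from h import *;print(r.get_state()['joints'].round(1))"
```

```text
time_s: 13.22
tcp_pos: [0.6024, 0.1676, 0.0988]
eef_rot: [-178.6, 23.1, -171.8]
contact_force: [-1.8, 0.5, -0.9]
gripper_width: 0.0199
gripper_force: 20.0
[  28.6   11.1  -53.2   65.   -10.1 -173.6]
```

```bash
python3 -m creep '[[50,0,0,0,0,0,0],[50,0,0,0,0,0,0],[50,0,0,0,0,0,0],[50,0,0,0,0,0,0],[50,-0.4,0,0.6,0,0,0],[50,-0.8,-0.1,0.8,0,0,0],[50,-0.8,-0.1,0.8,0,0,0],[50,-0.8,-0.1,0.6,0,0,0]]' 20
python3 -m creep '[[50,-0.8,-1,0.4,-0.95,6.5,0],[50,-0.4,-1,0,-0.95,6.5,0],[50,0,-1,0,-0.95,6.5,0],[50,0,-1,0,-0.6,3.6,0],[50,0,-1,0,0,0,0],[50,0,-1,0,0,0,0],[50,0,-1,0,0,0,0],[50,0,0,0,0,0,0]]'
python3 - <<'E'
from h import *
print(r.get_state()['joints'].round(1))
c=capture("side")
for t in ("knob1","dog"): print(t,[(round(d["conf"],2),np.round(d["bbox"]).tolist()) for d in search_frame(c,t)][:4])
c=capture("top")
for t in ("knob1","dog"): print(t,[(round(d["conf"],2),np.round(d["bbox"]).tolist()) for d in search_frame(c,t)][:4])
E
```

```text
time_s: 13.88
tcp_pos: [0.5346, 0.1598, 0.1675]
eef_rot: [-178.6, 23.2, -171.9]
contact_force: [0.7, 0.3, 1.5]
gripper_width: 0.0498
gripper_force: 0.0
time_s: 14.55
tcp_pos: [0.5223, -0.0096, 0.1745]
eef_rot: [-177.3, 5.0, -172.4]
contact_force: [0.0, 0.7, -0.1]
gripper_width: 0.0502
gripper_force: 0.0
[  23.5    5.3  -29.     5.1  -51.8 -109.1]
knob1 [(0.85, [232.0, 250.0, 245.0, 270.0]), (0.55, [240.0, 140.0, 251.0, 151.0])]
dog [(0.74, [228.0, 186.0, 243.0, 202.0])]
knob1 [(0.47, [308.0, 214.0, 319.0, 227.0]), (0.32, [358.0, 190.0, 394.0, 267.0])]
dog [(0.67, [88.0, 152.0, 205.0, 239.0])]
```

```bash
python3 -m creep '[[50,0,-0.5,0,0,0,7.1],[50,0,-0.5,0,0,0,7.1],[50,0,-0.5,0,0,0,7.1],[50,0,-0.5,0,0,0,7.1],[50,0,-0.5,0,0,0,7.1],[50,0,-0.5,0,0,0,7.1],[50,0,-0.5,0,0,0,7.1],[50,0,-0.5,0,0,0,7.1]]' 20
python3 -m creep '[[50,0,-0.5,0,0,0,7.1],[50,0,-0.5,0,0,0,7.1],[50,0,-0.5,0,0,0,7.1],[50,0,-0.5,0,0,0,7.1],[50,0,-0.5,0,0,0,7.1],[50,0,-0.5,0,0,0,7.1],[50,0,-0.5,0,0,0,7.1],[50,0,-0.5,0,0,0,7.1]]'
python3 -m creep '[[50,-0.2,-0.5,0,0,0,7.1],[50,-0.2,-0.5,0,0,0,7.1],[50,-0.2,-0.5,0,0,0,7.1],[50,0,-0.5,0,0,0,7.1],[50,0,-0.5,0,0,0,7.1],[50,0,-0.5,0,0,0,7.1],[50,0,0,0,0,0,7.1],[50,0,0,0,0,0,7.1]]'
python3 - <<'E'
from h import *
s=r.get_state();print(s['joints'].round(1),s['tcp_pos'])
R=Ro.from_euler("xyz",s['eef_rot'],degrees=True);print("turn",(Ro.from_euler("xyz",[180,0,8.3],degrees=True)*R.inv()).as_rotvec(degrees=True).round(1))
c=capture("side");k=search_frame(c,"knob1");print([(round(d["conf"],2),np.round(d["bbox"]).tolist()) for d in k]);print(atz(c,245.5,146,.02))
c=capture("wrist");print([(round(d["conf"],2),np.round(d["bbox"]).tolist(),atz(c,(d["bbox"][0]+d["bbox"][2])/2,(d["bbox"][1]+d["bbox"][3])/2,.02).round(3)) for d in search_frame(c,"knob1")]);save(c,"w4.png")
E
```

```text
time_s: 15.52
tcp_pos: [0.5231, -0.1064, 0.1749]
eef_rot: [-177.3, 5.1, -115.0]
contact_force: [-0.1, -0.0, 0.7]
gripper_width: 0.0498
gripper_force: 0.0
time_s: 16.18
tcp_pos: [0.5234, -0.2065, 0.1747]
eef_rot: [-177.3, 5.1, -58.3]
contact_force: [0.7, -0.2, -0.2]
gripper_width: 0.05
gripper_force: 0.0
time_s: 16.85
tcp_pos: [0.5084, -0.2816, 0.1744]
eef_rot: [-177.3, 5.1, -1.5]
contact_force: [0.8, 0.2, 0.2]
gripper_width: 0.0498
gripper_force: 0.0
[-11.   17.6 -10.2  -2.  -67.7 100.2] [ 0.50837938 -0.28163954  0.17442542]
turn [-2.4 -5.2  9.9]
[(0.82, [228.0, 247.0, 248.0, 273.0])]
[0.61224828 0.17657161 0.02      ]
[(0.86, [252.0, 148.0, 289.0, 187.0], array([ 0.511, -0.29 ,  0.02 ]))]
```

```bash
python3 -m creep '[[50,0,-0.3,-0.5,-1.2,-2.6,5],[50,0,0,-1,-1.2,-2.6,5],[50,0,0,-1,0,0,0],[50,0,0,-1,0,0,0],[50,0,0,-1,0,0,0],[50,0,0,-1,0,0,0],[50,0,0,-0.65,0,0,0],[50,0,0,0,0,0,0]]' 20
python3 -m creep '[[10,0,0,0,0,0,0],[10,0,0,0,0,0,0],[10,0,0,0,0,0,0],[10,0,0,0,0,0,0],[10,0,0,0,0,0,0],[10,0,0,0,0,0,0],[10,0,0,0,0,0,0]]' 20
```

```text
time_s: 17.72
tcp_pos: [0.5057, -0.2882, 0.0176]
eef_rot: [-179.8, 0.3, 7.8]
contact_force: [0.2, 0.9, -0.4]
gripper_width: 0.0501
gripper_force: 0.0
time_s: 18.3
tcp_pos: [0.5087, -0.2893, 0.0221]
eef_rot: [-180.0, -0.1, 8.0]
contact_force: [-1.1, 1.7, 6.1]
gripper_width: 0.0203
gripper_force: 20.0
```

```bash
python3 -m creep '[[10,0,0,1,0,0,0],[10,0,0,1,0,0,0],[10,0,0,1,0,0,0],[10,0,0.5,1,0,0,0],[10,0,1,1,0,0,0],[10,0,1,0.9,0,0,0],[10,0,1,0,0,0,0],[10,0,1,0,0,0,0]]' 20
python3 -m creep '[[10,0,1,0,0,0,0],[10,0,1,0,0,0,0],[10,0,1,0,0.77,-5.65,0],[10,0,1,0,0.77,-5.65,0],[10,0,1,0,0.77,-5.65,0],[10,0,1,0,0.77,-5.65,0],[10,0,1,0,0.77,-5.65,0],[10,0,1,0,0,0,0]]'
python3 -m creep '[[10,0,1,0,0,0,0],[10,0,1,0,0,0,0],[10,0,0.6,0,0,0,0],[10,0,0,0,0,0,0]]'
python3 -c "
from h import *;print(r.get_state()['joints'].round(1))"
```

```text
time_s: 18.97
tcp_pos: [0.5086, -0.1757, 0.1705]
eef_rot: [-180.0, -0.2, 8.0]
contact_force: [-0.8, 0.7, -1.3]
gripper_width: 0.0205
gripper_force: 20.0
time_s: 19.63
tcp_pos: [0.5085, -0.0008, 0.169]
eef_rot: [179.0, -25.5, 7.8]
contact_force: [0.2, -0.8, -1.7]
gripper_width: 0.0204
gripper_force: 20.0
time_s: 19.97
tcp_pos: [0.5127, 0.0669, 0.1713]
eef_rot: [178.9, -25.6, 7.9]
contact_force: [0.4, -0.0, -0.6]
gripper_width: 0.0208
gripper_force: 20.0
[ 34.3  -6.2 -56.6  36.4 -20.6  31.3]
```

```bash
python3 -m creep '[[10,0.9,0.4,-0.1,0,0,0],[10,1,0.4,-0.5,0,0,0],[10,0.9,0.3,-0.8,0,0,0],[10,0.8,0.25,-0.9,0,0,0],[10,0,0,-0.6,0,0,0],[10,0,0,0,0,0,0],[10,0,0,0,0,0,0]]' 20
python3 -c "
from h import *;print(r.get_state()['joints'].round(1))"
```

```text
time_s: 20.55
tcp_pos: [0.602, 0.0851, 0.1418]
eef_rot: [178.0, -27.1, 7.6]
contact_force: [-0.4, -0.7, -1.1]
gripper_width: 0.0203
gripper_force: 20.0
[ 17.3   4.8 -56.8  73.2  -6.7   8.2]
```

```bash
python3 -m creep '[[10,0,0.1,-0.5,0,0,0],[10,0,0.1,-0.5,0,0,0],[10,0,0.1,-0.5,0,0,0],[10,0,0.1,-0.5,0,0,0],[10,0,0,0,0,0,0]]' 20
python3 -c "
from h import *;print(r.get_state()['joints'].round(1))"
```

```text
time_s: 20.97
tcp_pos: [0.6076, 0.098, 0.1192]
eef_rot: [177.7, -25.9, 7.8]
contact_force: [-0.5, 0.2, -0.7]
gripper_width: 0.0199
gripper_force: 20.0
[  9.5   7.6 -56.9  95.1  -3.1  -6.6]
```

```bash
python3 -m creep '[[50,0,0,0,0,0,0],[50,0,0,0,0,0,0],[50,0,0,0,0,0,0],[50,0,0,0,0,0,0],[50,-0.3,0,0.4,0,0,0],[50,-0.5,0,0.5,0,0,0],[50,-0.6,-0.1,0.5,0,0,0],[50,-0.6,-0.1,0.3,0,0,0]]' 20
python3 - <<'E'
from h import *
s=r.get_state();print(s['joints'].round(1))
R=Ro.from_euler("xyz",s['eef_rot'],degrees=True);print("turn",(Ro.from_euler("xyz",[180,0,8.3],degrees=True)*R.inv()).as_rotvec(degrees=True).round(1))
c=capture("side")
for d in search_frame(c,"knob1"): b=d["bbox"];print(d["conf"],b,atz(c,(b[0]+b[2])/2,(b[1]+b[3])/2,.02).round(3))
E
```

```text
time_s: 21.63
tcp_pos: [0.581, 0.093, 0.154]
eef_rot: [177.4, -26.8, 7.7]
contact_force: [0.2, 0.7, 0.7]
gripper_width: 0.0499
gripper_force: 0.0
[ 26.4   2.3 -55.8  57.  -12.9  16.7]
turn [-1.2 26.9  1.2]
```

```bash
python3 -m creep '[[50,-0.8,-0.1,0.4,0,0,0],[50,-0.8,-0.5,0.2,0,0,0],[50,-0.8,-1,0,0,0,0],[50,-0.5,-1,0,-0.3,6.7,0.3],[50,0,-1,0,-0.3,6.7,0.3],[50,0,-1,0,-0.3,6.7,0.3],[50,0,-1,0,-0.3,6.7,0.3],[50,0,-1,0,0,0,0]]' 20
python3 - <<'E'
from h import *
s=r.get_state();print(s['joints'].round(1))
R=Ro.from_euler("xyz",s['eef_rot'],degrees=True);print("turn",(Ro.from_euler("xyz",[180,0,8.3],degrees=True)*R.inv()).as_rotvec(degrees=True).round(1))
for n in ("side","top"):
  c=capture(n)
  for d in search_frame(c,"knob1"): b=d["bbox"];print(n,d["conf"],b,atz(c,(b[0]+b[2])/2,(b[1]+b[3])/2,.02).round(3))
c=capture("wrist")
for d in search_frame(c,"dog"): b=d["bbox"];print(d["conf"],b,atz(c,(b[0]+b[2])/2,(b[1]+b[3])/2,.028).round(3))
E
```

```text
time_s: 22.4
tcp_pos: [0.5347, -0.055, 0.18]
eef_rot: [176.6, -10.5, 7.4]
contact_force: [3.4, -0.1, 2.0]
gripper_width: 0.0499
gripper_force: 0.0
[ 19.    3.1 -32.4   7.6 -45.1  73.2]
turn [ 1.9 10.9  1.2]
side 0.74 [188.0, 304.0, 312.5, 379.0] [ 0.497 -0.477  0.02 ]
side 0.43 [236.9, 138.9, 253.9, 153.0] [0.612 0.177 0.02 ]
top 0.71 [166.5, 172.1, 181.1, 187.6] [0.622 0.097 0.02 ]
top 0.57 [140.9, 176.4, 160.9, 191.5] [0.61 0.16 0.02]
0.98 [246.3, 195.1, 273.5, 216.8] [ 0.533 -0.071  0.028]
```

```bash
python3 -m creep '[[50,0,-0.7,-0.4,1,5.5,0.6],[50,-0.1,0,-0.6,1,5.5,0.6],[50,0,0,-0.8,0,0,0],[50,0,0,0,0,0,0]]' 20
python3 - <<'E'
from h import *
s=r.get_state()
R=Ro.from_euler("xyz",s['eef_rot'],degrees=True);print("turn",(Ro.from_euler("xyz",[180,0,8.3],degrees=True)*R.inv()).as_rotvec(degrees=True).round(1))
E
```

```text
time_s: 23.03
tcp_pos: [0.526, -0.0734, 0.1291]
eef_rot: [-180.0, 0.4, 8.1]
contact_force: [-0.1, 0.4, -0.5]
gripper_width: 0.0501
gripper_force: 0.0
turn [ 0.  -0.4  0.2]
```

```bash
python3 -m creep '[[50,0.2,0,-1,0,0,0],[50,0,0,-1,0,0,0],[50,0,0,-1,0,0,0],[50,0,0,-1,0,0,0],[50,0,0,-0.35,0,0,0],[50,0,0,0,0,0,0]]' 20
python3 -m creep '[[10,0,0,0,0,0,0],[10,0,0,0,0,0,0],[10,0,0,0,0,0,0],[10,0,0,0,0,0,0],[10,0,0,0,0,0,0],[10,0,0,0,0,0,0],[10,0,0,0,0,0,0]]' 20
```

```text
time_s: 23.53
tcp_pos: [0.5306, -0.0733, 0.0227]
eef_rot: [180.0, 0.2, 8.2]
contact_force: [0.1, 0.0, -0.3]
gripper_width: 0.0499
gripper_force: 0.0
time_s: 24.12
tcp_pos: [0.5328, -0.0735, 0.0245]
eef_rot: [-180.0, -0.0, 8.1]
contact_force: [-2.3, 1.0, 5.9]
gripper_width: 0.0174
gripper_force: 20.0
```

```bash
python3 -m creep '[[10,0,0,1,0,0,0],[10,0,0,1,0,0,0],[10,0,0,1,0,0,0],[10,0,0,1,0,0,0],[10,-0.1,0.3,1,0,0,0],[10,-0.2,1,0.5,0,0,0],[10,-0.2,1,0,0,0,0],[10,-0.2,1,0,0,0,0]]' 20
python3 -m creep '[[10,-0.2,1,0,0,0,0],[10,0,1,0,0,0,0],[10,0,1,0,0,0,0],[10,0,1,0,0,0,0],[10,0,0.6,0,0,0,0],[10,0,0,0,0,0,0]]'
```

```text
time_s: 24.78
tcp_pos: [0.5149, 0.0097, 0.1624]
eef_rot: [-180.0, -0.1, 8.1]
contact_force: [0.6, 0.2, -1.6]
gripper_width: 0.0179
gripper_force: 20.0
time_s: 25.28
tcp_pos: [0.5099, 0.1263, 0.1612]
eef_rot: [-180.0, 0.0, 8.3]
contact_force: [0.7, -0.8, -1.4]
gripper_width: 0.0177
gripper_force: 20.0
```

Lower into the near compartment (TCP ≈ 0.05), release and lift.

```bash
python3 -m creep '[[10,0,0,-1,0,0,0],[10,0,0,-1,0,0,0],[10,0,0,-1,0,0,0],[10,0,0,-1,0,0,0],[10,0,0,-0.4,0,0,0],[10,0,0,0,0,0,0]]' 20
python3 -m creep '[[40,0,0,0,0,0,0],[40,0,0,0,0,0,0],[40,0,0,0,0,0,0],[40,0,0,0,0,0,0],[40,0,0,0.6,0,0,0],[40,0,0,1,0,0,0],[40,0,0,1,0,0,0],[40,0,0,1,0,0,0]]'
```

```text
time_s: 25.78
tcp_pos: [0.5082, 0.1225, 0.049]
eef_rot: [179.9, 0.3, 8.1]
contact_force: [-0.1, -0.5, -1.3]
gripper_width: 0.0177
gripper_force: 20.0
time_s: 26.45
tcp_pos: [0.5099, 0.124, 0.1432]
eef_rot: [-180.0, -0.0, 8.2]
contact_force: [-0.3, 0.7, 0.5]
gripper_width: 0.0399
gripper_force: 0.0
```

```bash
python3 -m creep '[[50,0,0,1,0,0,0],[50,0,0,1,0,0,0],[50,0,0,1,0,0,0],[50,0,0,1,0,0,0],[50,0,0,1,0,0,0],[50,0,0,1,0,0,0],[50,0,0,1,0,0,0],[50,0,0,1,0,0,0]]' 20
python3 -m creep '[[50,0,0,0.7,0,0,0],[50,1,0.13,0,0,0,0],[50,1,0.13,0,0,0,0],[50,1,0.13,0,0,0,0],[50,1,0.13,0,0,0,0],[50,1,0.13,0,0,0,0],[50,0,0,0,0,0,0],[50,0,0,0,0,0,0]]'
python3 - <<'E'
from h import *
for n in ("side","top"):
  c=capture(n)
  for t in ("dog","knob1"):
    for d in search_frame(c,t): b=d["bbox"];print(n,t,round(d["conf"],2),b,atz(c,(b[0]+b[2])/2,(b[1]+b[3])/2,.025).round(3))
  save(c,n+"5.png")
  if n=="top":a=cv2.resize(c["frame"][130:260,80:340],None,fx=3,fy=3,interpolation=3)[:,:,::-1];cv2.imwrite("pics/t5.png",a)
E
```

```text
time_s: 27.12
tcp_pos: [0.5095, 0.1237, 0.3437]
eef_rot: [-179.9, -0.1, 8.1]
contact_force: [0.3, 0.2, 1.0]
gripper_width: 0.05
gripper_force: 0.0
time_s: 27.78
tcp_pos: [0.6355, 0.1401, 0.3581]
eef_rot: [180.0, 0.1, 8.1]
contact_force: [-0.3, -0.6, -0.7]
gripper_width: 0.0503
gripper_force: 0.0
side dog 0.5 [212.4, 142.8, 220.7, 155.7] [0.519 0.169 0.025]
top dog 0.71 [140.3, 176.6, 160.6, 191.9] [0.609 0.16  0.025]
top dog 0.48 [155.9, 218.0, 169.5, 226.1] [0.504 0.122 0.025]
top knob1 0.68 [168.7, 175.2, 182.4, 190.2] [0.614 0.091 0.025]
top knob1 0.42 [143.4, 178.8, 159.9, 189.1] [0.61  0.157 0.025]
top knob1 0.39 [81.6, 149.9, 190.8, 178.3] [0.665 0.202 0.025]
```

View pics/t5.png

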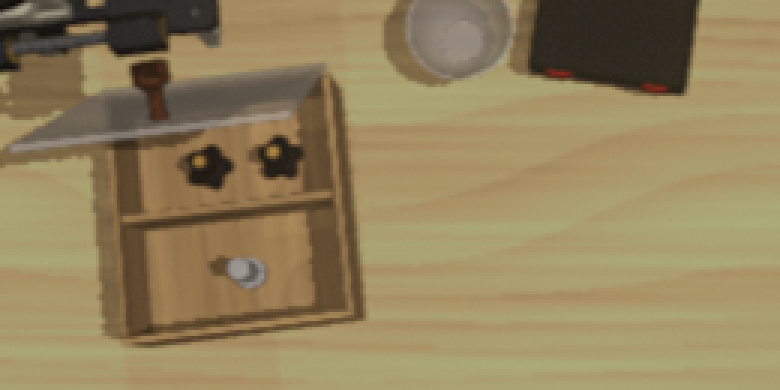

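Both star knobs stand in the far compartment (208,165 and 278,158), the dog in the near one (243,270). Regrip the handle.

```bash
python3 -m creep '[[50,0,0,-1,0,0,0],[50,0,0,-1,0,0,0],[50,0,0,-1,0,0,0],[50,0,0,-1,0,0,0],[50,0,0,-0.2,0,0,0],[50,0,0,0,0,0,0]]' 20
python3 -m creep '[[15,0,0,0,0,0,0],[15,0,0,0,0,0,0],[15,0,0,0,0,0,0],[15,0,0,0,0,0,0],[15,0,0,0,0,0,0]]' 20
python3 - <<'E'
import numpy as np
def P(t): return np.array([.11-.19*np.cos(t)+.041*np.sin(t), .08+.19*np.sin(t)+.041*np.cos(t)])
y=np.radians(7.8)
ts=np.linspace(1.15,0,17)
for a,b in zip(ts,ts[1:]):
    d=(P(b)-P(a))/.025;print(np.round([d[0]*np.cos(y),d[0]*np.sin(y),d[1]],2))
E
```

```text
time_s: 28.58
tcp_pos: [0.6338, 0.1399, 0.2527]
eef_rot: [180.0, 0.2, 8.2]
contact_force: [-0.8, -0.5, 1.7]
gripper_width: 0.0498
gripper_force: 0.0
time_s: 29.0
tcp_pos: [0.6353, 0.1405, 0.2552]
eef_rot: [-180.0, -0.1, 8.1]
contact_force: [-1.2, 1.2, 3.5]
gripper_width: 0.0268
gripper_force: 20.0
[-0.54 -0.07 -0.14]
[-0.53 -0.07 -0.17]
[-0.51 -0.07 -0.21]
[-0.5  -0.07 -0.25]
[-0.48 -0.07 -0.28]
[-0.46 -0.06 -0.32]
[-0.43 -0.06 -0.35]
[-0.41 -0.06 -0.38]
[-0.38 -0.05 -0.41]
[-0.35 -0.05 -0.43]
[-0.32 -0.04 -0.46]
[-0.28 -0.04 -0.48]
[-0.25 -0.03 -0.5 ]
[-0.21 -0.03 -0.52]
[-0.17 -0.02 -0.53]
[-0.14 -0.02 -0.54]
```

```bash
python3 -m creep '[[15,-0.54,-0.07,-0.14,0,0,0],[15,-0.53,-0.07,-0.17,0,0,0],[15,-0.51,-0.07,-0.21,0,0,0],[15,-0.5,-0.07,-0.25,0,0,0],[15,-0.48,-0.07,-0.28,0,0,0],[15,-0.46,-0.06,-0.32,0,0,0],[15,0,0,0,0,0,0]]' 20
python3 -m creep '[[15,-0.43,-0.06,-0.35,0,0,0],[15,-0.41,-0.06,-0.38,0,0,0],[15,-0.38,-0.05,-0.41,0,0,0],[15,-0.35,-0.05,-0.43,0,0,0],[15,-0.32,-0.04,-0.46,0,0,0],[15,0,0,0,0,0,0]]' 20
```

```text
time_s: 29.58
tcp_pos: [0.5575, 0.13, 0.2189]
eef_rot: [-179.9, 0.1, 8.1]
contact_force: [-0.4, 2.3, -1.5]
gripper_width: 0.0268
gripper_force: 20.0
time_s: 30.08
tcp_pos: [0.5117, 0.1238, 0.1678]
eef_rot: [-180.0, 0.1, 8.1]
contact_force: [1.6, 2.1, -3.4]
gripper_width: 0.027
gripper_force: 20.0
```

```bash
python3 -m creep '[[15,-0.28,-0.04,-0.48,0,0,0],[15,-0.25,-0.03,-0.5,0,0,0],[15,-0.21,-0.03,-0.52,0,0,0],[15,-0.17,-0.02,-0.53,0,0,0],[15,0,0,0,0,0,0]]' 20
python3 -m creep '[[15,-0.07,-0.01,-0.3,0,0,0],[15,0,0,0,0,0,0]]' 20
python3 -m creep '[[15,-0.07,-0.01,-0.25,0,0,0],[15,0,0,0,0,0,0]]' 20
```

```text
time_s: 30.5
tcp_pos: [0.4897, 0.1208, 0.1173]
eef_rot: [-180.0, 0.1, 8.2]
contact_force: [1.0, 2.4, -2.1]
gripper_width: 0.0267
gripper_force: 20.0
time_s: 30.67
tcp_pos: [0.488, 0.1205, 0.1104]
eef_rot: [-180.0, 0.0, 8.1]
contact_force: [0.3, 3.2, -2.0]
gripper_width: 0.0269
gripper_force: 20.0
time_s: 30.83
tcp_pos: [0.4869, 0.1204, 0.1051]
eef_rot: [-180.0, -0.1, 8.2]
contact_force: [0.3, 1.9, 1.7]
gripper_width: 0.027
gripper_force: 20.0
```

```bash
python3 -m creep '[[15,0,0,-0.15,0,0,0],[15,0,0,0,0,0,0]]' 20
python3 -m creep '[[15,0,0,-0.1,0,0,0],[15,0,0,0,0,0,0]]' 20
```

```text
time_s: 31.0
tcp_pos: [0.4876, 0.1206, 0.1028]
eef_rot: [-180.0, -0.2, 8.2]
contact_force: [-4.1, 1.0, 14.3]
gripper_width: 0.0271
gripper_force: 20.0
time_s: 31.17
tcp_pos: [0.4881, 0.1206, 0.101]
eef_rot: [-180.0, -0.2, 8.2]
contact_force: [-4.6, 0.4, 20.3]
gripper_width: 0.0272
gripper_force: 20.0
```

```bash
python3 -m creep '[[15,0,0,-0.1,0,0,0],[15,0,0,0,0,0,0],[50,0,0,0,0,0,0],[50,0,0,0,0,0,0],[50,0,0,0,0,0,0],[50,0,0,0,0,0,0]]' 20
python3 -m creep '[[50,0,0,0.6,0,0,0],[50,0,0,1,0,0,0],[50,0,0,1,0,0,0],[0,0,0,0,0,0,0],[0,0,0,0,0,0,0],[0,0,0,0,0,0,0],[0,0,0,0,0,0,0],[0,0,0,0,0,0,0]]' 20
python3 -m creep '[[0,0,0,0,0,0,0],[0,0,0,0,0,0,0],[0,0,0,0,0,0,0],[0,0,0,-0.6,0,0,0],[0,0,0,0,0,0,0]]' 20
```

```text
time_s: 31.67
tcp_pos: [0.4857, 0.1196, 0.0953]
eef_rot: [180.0, 0.1, 8.1]
contact_force: [0.7, 0.4, -0.3]
gripper_width: 0.047
gripper_force: 0.0
time_s: 32.33
tcp_pos: [0.4853, 0.1196, 0.1596]
eef_rot: [180.0, 0.1, 8.1]
contact_force: [0.3, 0.5, -0.5]
gripper_width: 0.0223
gripper_force: 0.0
time_s: 32.75
tcp_pos: [0.4847, 0.1194, 0.1436]
eef_rot: [180.0, 0.2, 8.1]
contact_force: [-0.4, 0.2, -0.8]
gripper_width: 0.0002
gripper_force: 0.0
```

Press down on the knob's top to make sure.

```bash
python3 -m creep '[[0,0,0,-0.4,0,0,0],[0,0,0,0,0,0,0]]'
python3 -m creep '[[0,0,0,-0.2,0,0,0],[0,0,0,0,0,0,0]]'
python3 -m creep '[[0,0,0,-0.15,0,0,0],[0,0,0,0,0,0,0]]'
```

```text
time_s: 32.92
tcp_pos: [0.4851, 0.1196, 0.1342]
eef_rot: [180.0, 0.2, 8.1]
contact_force: [-0.5, -0.5, 0.1]
gripper_width: 0.0004
gripper_force: 0.0
time_s: 33.08
tcp_pos: [0.4858, 0.1199, 0.1301]
eef_rot: [180.0, 0.1, 8.1]
contact_force: [-0.1, -0.1, 0.0]
gripper_width: 0.0006
gripper_force: 0.0
time_s: 33.25
tcp_pos: [0.4861, 0.12, 0.1294]
eef_rot: [180.0, -0.0, 8.2]
contact_force: [-10.3, -0.4, 22.2]
gripper_width: 0.0004
gripper_force: 11.3
```

```bash
python3 -m creep '[[0,0,0,0.5,0,0,0],[0,0,0,1,0,0,0],[0,0,0,1,0,0,0],[0,-0.2,-1,1,0,0,0],[0,-0.2,-1,0,0,0,0],[0,-0.2,-1,0,0,0,0],[0,-0.2,-1,0,0,0,0],[0,0,-1,0,0,0,0]]'
python3 -m creep '[[0,0,-1,0,0,0,0],[0,0,-1,0,0,0,0],[0,0,-1,0,0,0,0],[0,0,-1,0,0,0,0],[0,0,-1,0,0,0,0],[0,0,0,0,0,0,0]]'
python3 - <<'E'
from h import *
c=capture("side");d=capture("top")
a=cv2.resize(c["frame"][80:280,160:400],(600,500),interpolation=3);b=cv2.resize(d["frame"][110:280,80:410],None,fx=.6,fy=.6)
cv2.imwrite("pics/f.png",a[:,:,::-1])
E
```

```text
time_s: 33.92
tcp_pos: [0.4651, -0.006, 0.2149]
eef_rot: [-180.0, -0.0, 8.2]
contact_force: [0.7, 0.0, -0.0]
gripper_width: 0.0008
gripper_force: 0.0
time_s: 34.42
tcp_pos: [0.4656, -0.1329, 0.2144]
eef_rot: [180.0, 0.0, 8.0]
contact_force: [0.1, 0.4, 0.2]
gripper_width: 0.0004
gripper_force: 0.0
```

View pics/f.png

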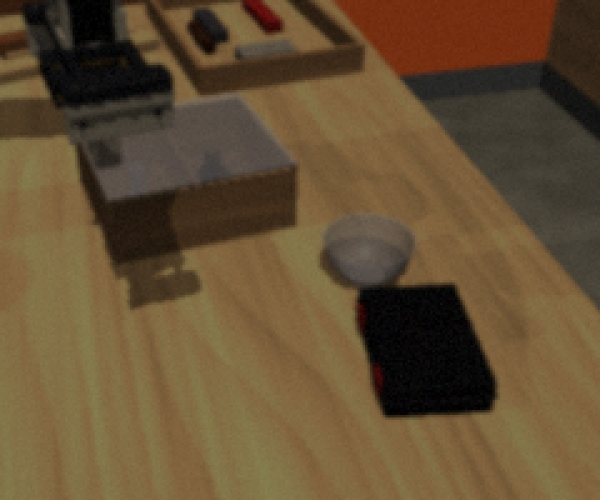

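The lid lies flat on the rim (100,195 to 297,165), the loose parts are inside, and the bowl and case haven't moved. Handing in.

```bash
python3 -c "
from plant import close_job;print(close_job())"
```

```text
the job is handed in; nothing more can be done
None
```

The job is handed in at about 34 s of the 72 s allowed: both star knobs are in the hinge-side compartment, the bench dog is in the lid-knob-side compartment, the lid is pressed shut, and I moved none of the other things on the bench.

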